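# Unlock the bun slicer's tab-lock safety dial and open its shutter

## Task

Open the bun slicer for loading: pinch the two orange tabs of the safety dial and, keeping them pinched, turn it counterclockwise until it gently meets its stop, without forcing it; let the tabs spring out there so that the dial stays locked in the open position. Then slide the shutter fully open by its blue handle, away from the robot, and let go. Leave everything else on the slicer and the table where it is.

Things in the scene. Friction and masses are not known exactly. Their poses are not given: they have to be found in the camera images.
- slicer: countertop bun slicer, white box 280 (x) x 340 (y) x 115 mm high, fixed to the table; origin at the centre of its underside, its x axis points away from the operator. Its flat top (the deck, 115 mm up) carries the safety dial on the left (+y) half and the sliding shutter on the right (-y) half.
- tabs_mid (a point): on the dial's upright axis, 45 mm above the deck, half-way up the part of the two orange tabs to pinch. z up; turns with the dial: tabs at +x and -x, red lock arm at -y. Each tab is an upright plate 20 mm wide, from 24 mm below to 12 mm above this point; outer faces 60 mm apart when out, 44 mm when both are fully in.
- knob: the dial's black middle block, 26 (x) x 46 mm (y), top 12 mm above tabs_mid, with the tabs and lock arm it carries; origin on the dial's axis, 42 mm below tabs_mid, same axes. All that lies under the fingers (lock arm, ring) stays 22 mm or more below tabs_mid, except the 10 mm green stop post (16 mm below, 56 mm from the axis).
- lock_arm: red flat bar of the dial, 12 mm wide, pointing to -y of the dial out to 74 mm from its axis, 18 to 23 mm above the deck; origin and axes as the knob. With the dial at 0 it blocks the shutter's peg. It is also what meets the green stop post.
- bezel: fixed dark disc (radius 64 mm) under the dial with a 13 mm high ring that the tabs' pins lock in, and a green segment with the rubber-cushioned stop post, which staff set by hand to another angle each time (not reported). Origin on the dial's axis, 3 mm above the deck.
- dial (a joint): turn of the dial, rad: 0 locked (start), grows counterclockwise from above. Spring back to 0: 0.08 N m at 0, +0.08 per rad; damping 0.08 N m s/rad. The cushioned stop comes at 0.80 to 1.33 rad, unknown; past it the torque rises by 12 N m/rad: let it rise by 0.1 to 0.2 N m; 0.3 is forcing. Tabs let out there or up to 0.05 rad before drop into a notch and hold the dial open; let out earlier they rub on the ring, unlatched.
- tab_a (a joint): inward travel of the tab at +x of the dial, m: 0 out, 0.008 fully in. Spring: 5 N at 0, 8.2 N fully in. The dial is locked until both tabs are about 0.005 in. Reads about 0.005 while its pin rests on the ring, under 0.002 when it has dropped into a notch.
- tab_b (a joint): the same for the tab at -x of the dial
- shutter (a joint): slide of the shutter, m: 0 closed, 0.08 fully open (end stop). Moves along the slicer's +x, away from the operator; friction about 2 N, stays where it is left. Starts at 0 to 0.006; the lock arm blocks it at about 0.010 until the dial is in its open position.
- handle (a point): middle of the shutter's blue bar handle: round bar 10 mm across, 90 mm long along the slicer's y, 40 mm above the deck, on two 8 mm posts 36 mm either side of the middle; axes as the slicer's; moves with the shutter, an aluminium plate 120 x 120 mm that lies within 6 mm of the deck.
- clip_tin: small closed steel tin, 44 mm across, 36 mm high, standing on the slicer's deck; origin under its centre (leave alone)
- weight: brass weight, 34 mm across, 28 mm high, standing on the slicer's deck; origin under its centre (leave alone)
- seed_jar: amber jar with white cap, 72 mm across, 110 mm high; origin under its centre (leave alone)
- mug: blue mug, 80 mm across, 90 mm high; origin under its centre (leave alone)
- loaf_tin: dark open loaf tin 110 x 220 x 75 mm; origin under its centre (leave alone)
- cutter: steel ring cutter, 80 mm across, 35 mm high; origin under its centre (leave alone)

How it is judged:
By the outcome, as a careful person would: the job done as asked, in the order asked, and still so for the second after the job is handed in, with the robot touching nothing.
It also fails if it takes over 69 s, if anything falls off the work surface, if the arm or the gripper's body presses on something with over 40 N, if the wrist force passes 120 N, or if a joint passes its speed limit or range.

## Robot

A 6-joint arm with a two-finger parallel gripper is mounted at the origin on the work surface. World frame = base frame: x ahead of the robot, y to its left, z up, the work surface at z = 0. Lengths are in m, angles in rad, forces in N, time in s.
With the tool pointing down it reaches from about 0.425 to 0.95 m from the base axis. Payload 3.5 kg.
Tool frame: the origin (TCP) lies at the very end of the fingers, on their centre line; the grasp point (between the pads) lies behind it (ctrl.grasp_offset is the z of the grasp point in the tool frame, in m); z points along the fingers, x is the direction in which the jaws open and shut, and the axes are right-handed (so a half turn about z gives the same grasp; the last joint's range is limited). The gripper opens to 85 mm and grips with 20 to 120 N. Pads are 22 mm wide; open, the fingers measure 114 mm over their backs; the gripper's body (76 mm by 85 mm) begins 54 mm behind the grasp point. The pads swing forward as they close: fully open they stand 13 mm farther back than shut.
Start: joints at [1.041, 0.286, 1.577, -0, 1.279, -0.15], TCP at [0.25, 0.627, 0.231] pointing down, gripper open.
Joint ranges: [-2.77, 2.77], [-0.9, 2.22], [0.21, 2.48], [-1.53, 4.67], [0.24, 2.81], [-2.84, 2.84]. Speed limits (rad/s): [2.79, 2.79, 3.14, 3.14, 3.14, 3.14].

## Interface

Orientations are given as a unit quaternion [x, y, z, w].
In Python, from plant import ctrl gives the robot as it stands.
- The arm moves only by the shell command python3 -m jog 'ROWS' [FORCE]. ROWS is JSON, a list of rows, each an object with "grip": the closure, from 0 (fully open) to 1 (shut); "xyz": the shift along the tool's x, y, z in m, a list of three; "dr": the turn, a rotation vector about the tool's x, y, z in rad, a list of three. A call has 1 to 12 rows; each row is the pose to reach, as a shift and turn from the pose commanded when the call began, along the tool's axes at that moment; what a row does not reach only later rows make up. A row lasts 1/12 s, in which the tool goes at most 41.7 mm and 7.16 degrees, less where a joint would pass 70% of its speed; a pose out of reach is approached as far as the arm can. A call with a gripper value outside its range is refused whole. The fingers move at their own pace and stop on an object; FORCE is the grip in N (left out, the last holds). Time passes only in rows, so rows that repeat a pose let the fingers close. It gives the time, the measured TCP pose, the force and the opening at its end, in the units of the state.
- ctrl.get_state(): the state, without advancing time (a new reading comes with each control period).
- ctrl.read_camera(name): name is "scene" or "top" or "wrist"; returns the picture (420x560x3 uint8, red, green, blue); there is no depth.
- ctrl.get_calibration(name): a dict with "mtx" (3x3 intrinsics, pixels), "k1" (the pictures are not rectified: a ray, as slopes to the right and down, at radius r is drawn at 1 + k1 r^2 times it, then the intrinsics apply), "R" (3x3) and "t" (3): a world point X has camera coordinates R X + t; the wrist camera has in their place "hand_eye" (4x4, takes a point from camera to tool coordinates, whose origin is the TCP and whose axes are the tool frame's). Camera axes: x right, y down, z forward; pixel columns grow to the right and rows downward; lengths in m; the calibration is good to about 2 mm. A picture is of the moment at which its call begins: read the wrist's pose just before it. get_calibration takes no time and is no camera call.
- ctrl.sign_off(): hands the job in, once; it reports no verdict.
The state is a dict: "time": time; "qpos": joint angles; "dq": joint speeds; "joint_efforts": joint torques, N m; "eef_pos": TCP position; "tcp_rot": TCP orientation; "contact_force": force on the tool from outside, world axes, zero at the start; "wrist_torque": the same for the moment, N m; "opening": opening from 0.0 (shut) to 1.0 (fully open).
Only numpy, scipy, OpenCV 4.12 (cv2) and the standard library are available. Lean on these libraries where they do the work, as an engineer would, in place of code of your own. Each camera call takes 0.05 s, during which the arm holds its last target.

## Working session

There is one attempt and no reset: what is moved stays moved. The work goes in short steps, Python scripts to look and compute and a shell command to move; the robot and the scene stay as the last step left them, time stands still between calls to the robot, and variables do not carry over. Pictures are saved under pics/ and viewed, and the job is handed in when it is done.

```bash
ls; mkdir -p pics; python3 - <<'E'
from plant import ctrl
import cv2
s=ctrl.get_state(); print(s); print(ctrl.grasp_offset)
for n in("scene","top","wrist"):
    cv2.imwrite(f"pics/{n}0.png",ctrl.read_camera(n)[:,:,::-1]); print(n,ctrl.get_calibration(n))
E
```

```text
pics
{'time': 0.0, 'qpos': array([ 1.04098994e+00,  2.87201223e-01,  1.57818980e+00,  1.77480987e-05,
        1.27862871e+00, -1.50032518e-01]), 'dq': array([ 0.00108015,  0.00027224,  0.0013658 ,  0.00064306,  0.00055949,
       -0.00098666]), 'joint_efforts': array([-8.82070617e-04, -4.05961990e+01, -2.92631471e+01, -1.15609569e-04,
        5.69905547e-03,  1.08984352e-05]), 'eef_pos': array([0.24987643, 0.6263256 , 0.22991656]), 'tcp_rot': array([ 8.27862672e-01,  5.60929518e-01, -1.09876586e-03,  5.15237081e-04]), 'contact_force': array([-0.12983325,  0.36644769, -1.10665717]), 'wrist_torque': array([ 0.0606952 , -0.00144616, -0.02530492]), 'opening': 0.997352275328506}
-0.0187
scene {'mtx': array([[451.1389376 ,   0.        , 272.72176101],
       [  0.        , 451.1389376 , 213.45430546],
       [  0.        ,   0.        ,   1.        ]]), 'k1': -0.13192246889395068, 'R': array([[-0.85168159,  0.52405268,  0.00269187],
       [ 0.36078025,  0.59004407, -0.72227807],
       [-0.38010008, -0.61417976, -0.69159753]]), 't': array([ 0.48442074, -0.10800071,  1.39921429])}
top {'mt
[... 250 characters left out ...]
97701133,  0.01961655, -0.21228296],
       [ 0.21226631, -0.00295119, -0.9772074 ]]), 't': array([1.13107068e-03, 5.91469425e-01, 1.29791208e+00])}
wrist {'mtx': array([[296.91633845,   0.        , 282.63846435],
       [  0.        , 296.91633845, 212.18292095],
       [  0.        ,   0.        ,   1.        ]]), 'k1': -0.042142923777235566, 'hand_eye': array([[ 9.99999920e-01,  2.96505760e-04,  2.69717765e-04,
        -4.11227550e-04],
       [-3.67281299e-04,  9.47304134e-01,  3.20335361e-01,
        -8.38046088e-02],
       [-1.60523474e-04, -3.20335434e-01,  9.47304167e-01,
        -1.41769189e-01],
       [ 0.00000000e+00,  0.00000000e+00,  0.00000000e+00,
         1.00000000e+00]])}
```

View pics/scene0.png

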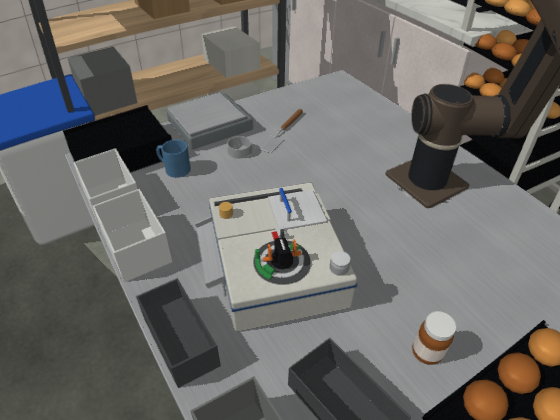

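View pics/top0.png

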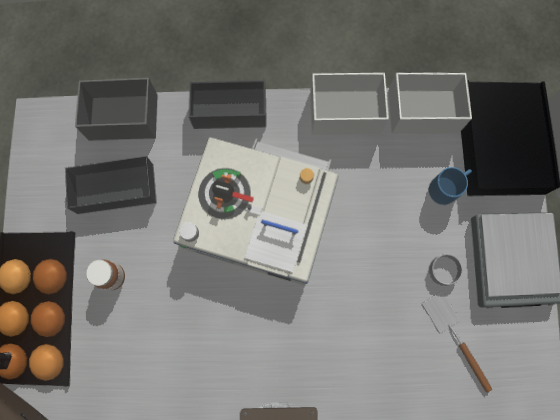

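View pics/wrist0.png

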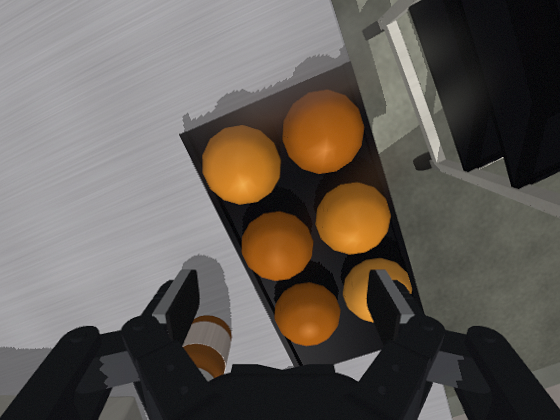

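The scene shows the slicer mid-table. In the top view the dial is at about (224,192), the blue handle at (280,227), the steel tin at (188,232) and the brass weight at (307,176). I'll zoom in and measure.

```bash
cat > h.py <<'E'
import numpy as np, cv2
from scipy.spatial.transform import Rotation as Rn
from plant import ctrl
def ray(name,uv,st=None):
    c=ctrl.get_calibration(name); K=c["mtx"]
    uv=np.atleast_2d(np.array(uv,float))
    n=cv2.undistortPoints(uv[:,None],K,np.array([c["k1"],0,0,0.]))[:,0]
    d=np.c_[n,np.ones(len(n))]
    if name=="wrist":
        H=c["hand_eye"]; R=Rn.from_quat(st["tcp_rot"]).as_matrix()
        o=R@H[:3,3]+st["eef_pos"]; return o,(R@H[:3,:3]@d.T).T
    return -c["R"].T@c["t"],d@c["R"]
def onz(name,uv,z,st=None):
    o,d=ray(name,uv,st); return o+d*((z-o[2])/d[:,2])[:,None]
def save(n,im,crop=None,s=1):
    if crop: x0,y0,x1,y1=crop; im=im[y0:y1,x0:x1]
    cv2.imwrite(f"pics/{n}.png",cv2.resize(im,None,fx=s,fy=s,interpolation=cv2.INTER_CUBIC)[:,:,::-1])
def rd(f): return cv2.imread(f)[:,:,::-1].copy()
def blobs(im,kind,minA=8):
    h=cv2.cvtColor(im,cv2.COLOR_RGB2HSV); H,S,V=[h[...,i].astype(int) for i in range(3)]
    m={"blue":(H>105)&(H<125)&(S>130)&(V>60),"orange":(H>5)&(H<16)&(S>140)&(V>80),"red":((H<5)|(H>172))&(S>140)&(V>70),"green":(H>55)&(H<85)&(S>100)&(V>40)}[kind].astype(np.uint8)
    n,l,st,c=cv2.connectedComponentsWithStats(m)
    return [(st[i,4],c[i].round(1),st[i,:4]) for i in range(1,n) if st[i,4]>=minA],l
E
python3 - <<'E'
from h import *
t=rd("pics/top0.png"); s=rd("pics/scene0.png")
save("topz",t,(165,130,345,285),4); save("scz",s,(200,175,360,325),4)
for nm,i in(("top",t),("scene",s)):
  for k in("blue","orange","red","green"):
    print(nm,k,[b for b in blobs(i,k)[0] if 165<b[1][0]<360 and 130<b[1][1]<325])
E
```

```text
top blue [(np.int32(66), array([278.9, 225.8]), array([262, 221,  35,  11], dtype=int32))]
top orange [(np.int32(15), array([226.7, 176.2]), array([222, 175,   8,   4], dtype=int32)), (np.int32(13), array([217.8, 198.4]), array([215, 197,   7,   4], dtype=int32))]
top red [(np.int32(81), array([242.2, 196.5]), array([233, 192,  20,   9], dtype=int32))]
top green [(np.int32(97), array([223.5, 172.7]), array([213, 170,  27,   9], dtype=int32)), (np.int32(19), array([229.7, 208. ]), array([227, 206,   6,   5], dtype=int32))]
scene blue [(np.int32(90), array([284.9, 199.9]), array([280, 188,  11,  25], dtype=int32)), (np.int32(130), array([291.5, 298.6]), array([232, 286, 124,  26], dtype=int32))]
scene orange [(np.int32(74), array([295.1, 249.4]), array([292, 240,   9,  16], dtype=int32)), (np.int32(72), array([268.3, 254.6]), array([263, 244,   9,  17], dtype=int32))]
scene red [(np.int32(32), array([274.7, 234.9]), array([272, 232,   6,   8], dtype=int32))]
scene green [(np.int32(17), array([290.5, 246.1]), array([289, 243,   4,   7], dtype=int32)), (np.int32(242), array([263.1, 267. ]), array([255, 249,  20,  30], dtype=int32))]
```

View pics/topz.png

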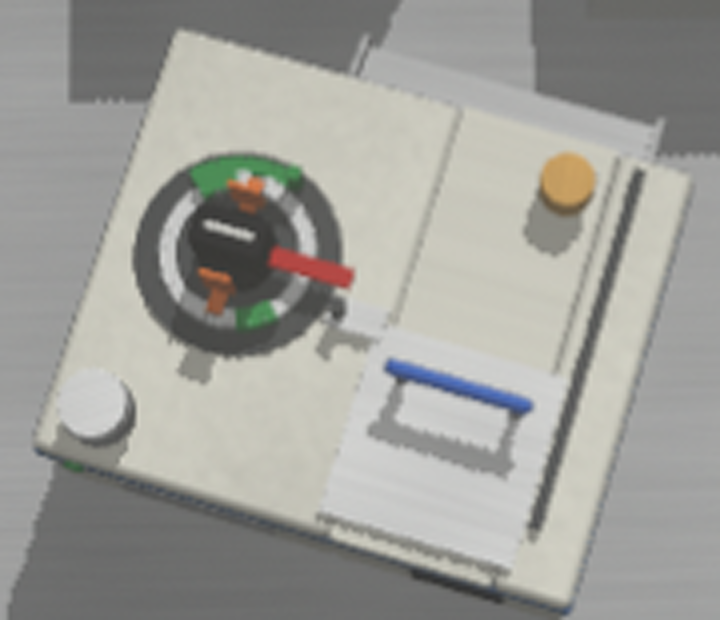

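View pics/scz.png

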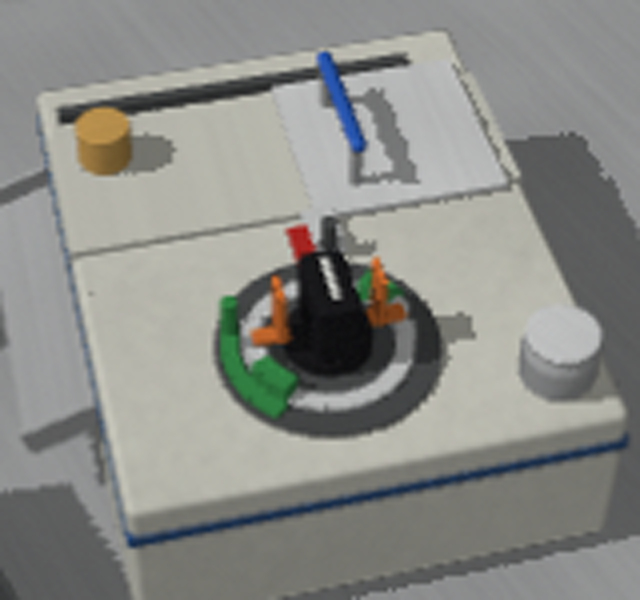

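```bash
python3 - <<'E'
from h import *
z=lambda p:np.array(p)/4+[165,130]; zs=lambda p:np.array(p)/4+[200,175]
P=lambda n,u,h:onz(n,u,h)[:,:2].round(4).tolist()
c=onz("top",z([(180,30),(692,178),(568,607),(38,442)]),.115)
print("deck",c[:,:2].round(4).tolist(),c[:,:2].mean(0)); e=c[0]-c[1];print(np.linalg.norm(e),np.degrees(np.arctan2(-e[0],e[1])))
e=c[0]-c[3];print(np.linalg.norm(e),np.degrees(np.arctan2(e[1],e[0])))
c=onz("scene",zs([(38,95),(445,32),(622,412),(130,535)]),.115);print("scdeck",c[:,:2].round(4).tolist(),c[:,:2].mean(0))
c=onz("top",z([(390,367),(530,407)]),.155);print("handle ends top",c[:,:2].round(4).tolist(),c[:,:2].mean(0))
c=onz("scene",zs([(324,58),(359,147)]),.155);print("handle ends sc",c[:,:2].round(4).tolist(),c[:,:2].mean(0))
print("bezel edge top",P("top",z([(240,152),(230,357),(135,255),(342,255)]),.118))
print("bezel edge sc",P("scene",zs([(216,340),(441,330),(325,437)]),.118))
print("knob bar top",P("top",z([(205,225),(253,238)]),.172))
print("knob bar sc",P("scene",zs([(324,258),(337,298)]),.172))
print("tabs sc tops",P("scene",zs([(278,280),(377,260)]),.172))
print("tabs top tops",P("top",z([(247,183),(215,275)]),.172))
print("red tip",P("top",z([(352,277)]),.1355),P("scene",zs([(298,229)]),.1355))
print("post sc top",P("scene",zs([(273,365)]),.144), "seg ends",P("scene",zs([(228,300),(285,412)]),.13))
print("top green", P("top",z([(195,180),(300,178),(245,178)]),.13),P("top",z([(258,315)]),.13))
E
```

```text
deck [[0.7643, 0.1569], [0.6614, -0.1597], [0.4002, -0.0751], [0.5047, 0.2408]] [0.5826589 0.0407408]
0.3329162662906795 -18.015033001428986
0.27279267446906613 -17.904501584558847
scdeck [[0.6684, -0.149], [0.4088, -0.0641], [0.5112, 0.2488], [0.7758, 0.1792]] [0.59106197 0.05373737]
handle ends top [[0.539, 0.0269], [0.5137, -0.0543]] [ 0.52636292 -0.01372859]
handle ends sc [[0.5175, -0.0448], [0.543, 0.034]] [ 0.53025239 -0.0053951 ]
bezel edge top [[0.6827, 0.1185], [0.5541, 0.1243], [0.6187, 0.1827], [0.6161, 0.0561]]
bezel edge sc [[0.6743, 0.0912], [0.563, 0.1509], [0.6586, 0.18]]
knob bar top [[0.6226, 0.1337], [0.6141, 0.1055]]
knob bar sc [[0.6171, 0.1119], [0.6267, 0.14]]
tabs sc tops [[0.6467, 0.1126], [0.5934, 0.1281]]
tabs top tops [[0.6476, 0.1091], [0.5923, 0.1277]]
red tip [[0.5981, 0.0494]] [[0.599, 0.0563]]
post sc top [[0.6676, 0.1417]] seg ends [[0.6588, 0.0783], [0.6729, 0.1626]]
top green [[0.662, 0.1448], [0.6619, 0.0807], [0.6626, 0.1143]] [[0.5771, 0.1063]]
```

```bash
cat >> h.py <<'E'
def to(p,yaw_deg,st=None):
    st=st or ctrl.get_state(); R=Rn.from_quat(st["tcp_rot"]).as_matrix()
    y=np.radians(yaw_deg); x=np.array([np.cos(y),np.sin(y),0]); zz=np.array([0,0,-1.]); T=np.c_[x,np.cross(zz,x),zz]
    print("xyz",(R.T@(np.array(p)-st["eef_pos"])).round(4),"dr",Rn.from_matrix(R.T@T).as_rotvec().round(4),"F",st["contact_force"].round(1),"T",st["wrist_torque"].round(3),"open",round(st["opening"],3),"t",round(st["time"],2))
E
python3 - <<'E'
from h import *
to([.62,.12,.27],-18)
E
```

```text
xyz [-0.3333  0.5314 -0.0393] dr [1.2000e-03 1.7000e-03 1.5052e+00] F [ 0.5 -0.5 -0.3] T [-0.047 -0.017  0.016] open 1.002 t 0.15
```

```bash
python3 -m jog '[{"grip":0,"xyz":[-0.015,0.025,-0.04],"dr":[0,0,0.1]},{"grip":0,"xyz":[-0.033,0.053,-0.04],"dr":[0,0,0.2]},{"grip":0,"xyz":[-0.053,0.085,-0.04],"dr":[0,0,0.3]},{"grip":0,"xyz":[-0.073,0.117,-0.04],"dr":[0,0,0.4]},{"grip":0,"xyz":[-0.093,0.149,-0.04],"dr":[0,0,0.5]},{"grip":0,"xyz":[-0.113,0.181,-0.04],"dr":[0,0,0.6]},{"grip":0,"xyz":[-0.133,0.213,-0.04],"dr":[0,0,0.7]},{"grip":0,"xyz":[-0.153,0.245,-0.04],"dr":[0,0,0.8]},{"grip":0,"xyz":[-0.173,0.277,-0.04],"dr":[0,0,0.9]},{"grip":0,"xyz":[-0.193,0.309,-0.04],"dr":[0,0,1.0]},{"grip":0,"xyz":[-0.213,0.341,-0.04],"dr":[0,0,1.1]},{"grip":0,"xyz":[-0.233,0.373,-0.04],"dr":[0,0,1.2]}]'
python3 - <<'E'
from h import *
to([.62,.12,.27],-18)
E
```

```text
time: 1.15
eef_pos: [0.5108, 0.2705, 0.2711]
tcp_rot: [1.0, -0.007, -0.0, 0.0]
contact_force: [0.3, 0.5, 0.4]
opening: 0.999
xyz [0.1113 0.149  0.001 ] dr [1.000e-04 4.000e-04 3.002e-01] F [0.3 0.5 0.4] T [-0.013 -0.024 -0.017] open 0.999 t 1.15
```

```bash
python3 -m jog '[{"grip":0,"xyz":[0.022,0.03,0],"dr":[0,0,0.06]},{"grip":0,"xyz":[0.044,0.06,0],"dr":[0,0,0.12]},{"grip":0,"xyz":[0.067,0.09,0],"dr":[0,0,0.18]},{"grip":0,"xyz":[0.089,0.12,0],"dr":[0,0,0.24]},{"grip":0,"xyz":[0.111,0.149,0.001],"dr":[0,0,0.3]},{"grip":0,"xyz":[0.111,0.149,0.001],"dr":[0,0,0.3]},{"grip":0,"xyz":[0.111,0.149,0.001],"dr":[0,0,0.3]}]'
python3 - <<'E'
from h import *
st=ctrl.get_state();w=ctrl.read_camera("wrist"); save("w1raw",w); save("w1",w,None,1.42)
import pickle; pickle.dump(st,open("w1.pkl","wb"))
E
```

```text
time: 1.73
eef_pos: [0.6204, 0.1204, 0.2693]
tcp_rot: [0.988, -0.155, -0.001, 0.0]
contact_force: [-0.3, 0.7, 0.3]
opening: 1.002
```

View pics/w1.png

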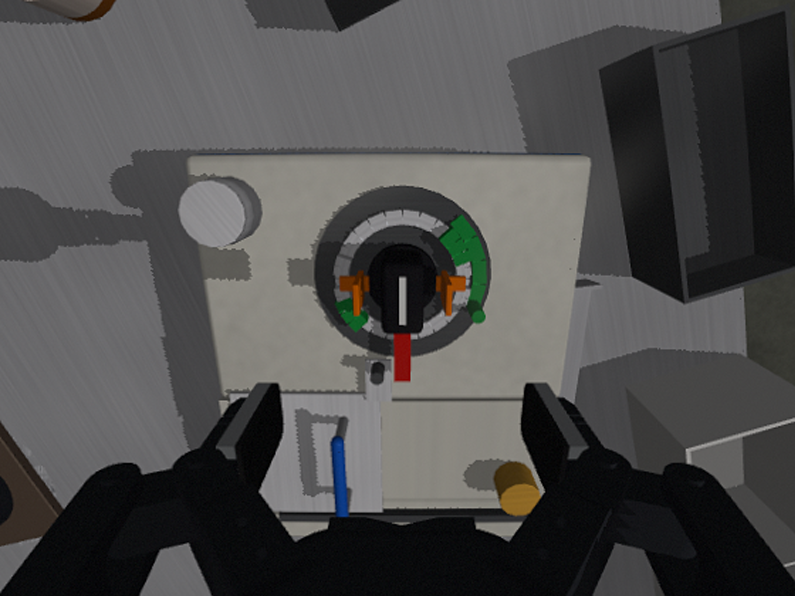

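The wrist view shows the dial at about (402,285), the orange tabs at (358,295) and (449,295), the red arm straight down at (402,360), the round post at (478,317) and the handle at (340,480).

```bash
python3 - <<'E'
from h import *
import pickle; st=pickle.load(open("w1.pkl","rb"))
f=lambda u,z:onz("wrist",np.array(u)/1.42,z,st)[:,:2]
bar=f([(403,279),(403,323)],.172);print("white bar",bar.round(4).tolist())
tabs=f([(357,317),(449,317)],.172);print("tabs near bottom",tabs.round(4).tolist())
b=f([(402,186),(402,356),(314,270),(490,270)],.118);print("bezel",b.round(4).tolist(),b[:2].mean(0),b[2:].mean(0))
k=f([(383,332),(423,332),(424,263),(383,263)],.172);print("knob top corners",k.round(4).tolist(),k.mean(0))
arm=f([(402,381)],.1365);print("arm tip",arm)
post=f([(478,316)],.143)[0];print("post",post)
Y=np.radians(-18);R=np.array([[np.cos(Y),np.sin(Y)],[-np.sin(Y),np.cos(Y)]])
for c in ([.619,.12],k.mean(0)):
    for p in(post,arm[0]):
        v=R@(p-c);print(np.linalg.norm(v),"angle from -y",np.arctan2(v[0],-v[1]))
d=f([(188,157),(590,157),(575,398)],.115);print("deck",d.round(4).tolist(), np.degrees(np.arctan2(*(d[1]-d[0])[::-1])))
h=f([(338,440),(343,515)],.155);print("handle",h.round(4).tolist())
E
```

```text
white bar [[0.6245, 0.135], [0.6161, 0.1085]]
tabs near bottom [[0.5907, 0.1208], [0.6438, 0.1037]]
bezel [[0.6393, 0.1827], [0.6006, 0.0624], [0.5613, 0.1465], [0.6815, 0.1078]] [0.61992581 0.12252499] [0.62140314 0.12717277]
knob top corners [[0.6026, 0.1066], [0.6259, 0.0991], [0.6391, 0.1404], [0.6164, 0.1477]] [0.62100289 0.1234732 ]
arm tip [[0.59713053 0.05165287]]
post [0.66271345 0.08678663]
0.054899847838713364 angle from -y 1.2352135605107661
0.07176074201277785 angle from -y 0.004477689496154302
0.05554885165000115 angle from -y 1.163553830085026
0.07568387854016813 angle from -y -0.006742061158882365
deck [[0.5079, 0.2457], [0.7655, 0.1624], [0.7221, -0.0182]] -17.90651075895418
handle [[0.5412, 0.0295], [0.5197, -0.0379]]
```

```bash
python3 -m jog '[{"grip":0,"xyz":[0,-0.001,0.03],"dr":[0,0,0]},{"grip":0,"xyz":[0,-0.001,0.06],"dr":[0,0,0]},{"grip":0,"xyz":[0,-0.001,0.08],"dr":[0,0,0]},{"grip":0,"xyz":[0,-0.001,0.09],"dr":[0,0,0]},{"grip":0,"xyz":[0,-0.001,0.09],"dr":[0,0,0]}]'
python3 - <<'E'
from h import *
import pickle
st=ctrl.get_state();w=ctrl.read_camera("wrist"); save("w2",w,None,1.42);pickle.dump(st,open("w2.pkl","wb"))
to([.6205,.1215,.145],-18)
s=ctrl.read_camera("scene"); save("s2",s,(180,120,380,320),3)
E
```

```text
time: 2.2
eef_pos: [0.6177, 0.1244, 0.177]
tcp_rot: [0.988, -0.153, -0.003, 0.001]
contact_force: [-0.6, -0.6, 0.1]
opening: 1.0
xyz [0.0023 0.0022 0.0344] dr [0.0007 0.0024 0.0069] F [-0.4  0.7  0.1] T [ 0.02  -0.031  0.001] open 0.998 t 2.25
```

View pics/w2.png

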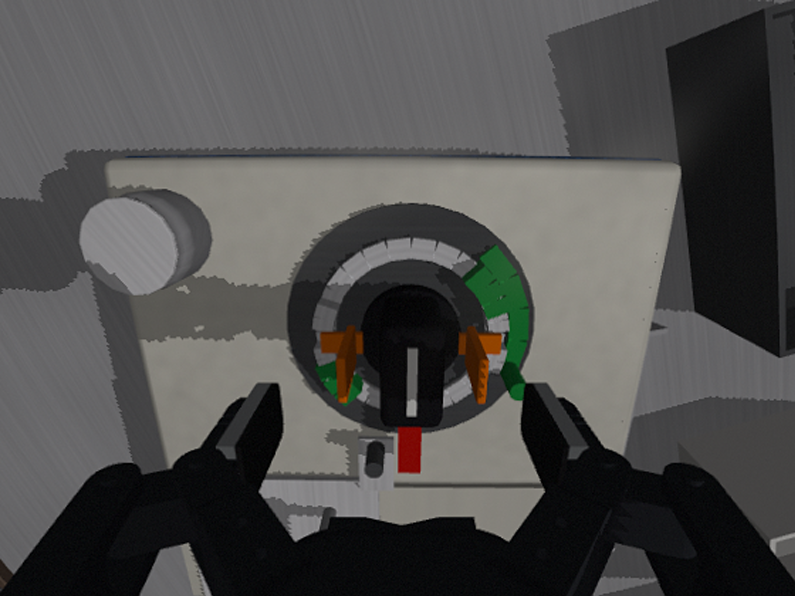

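View pics/s2.png

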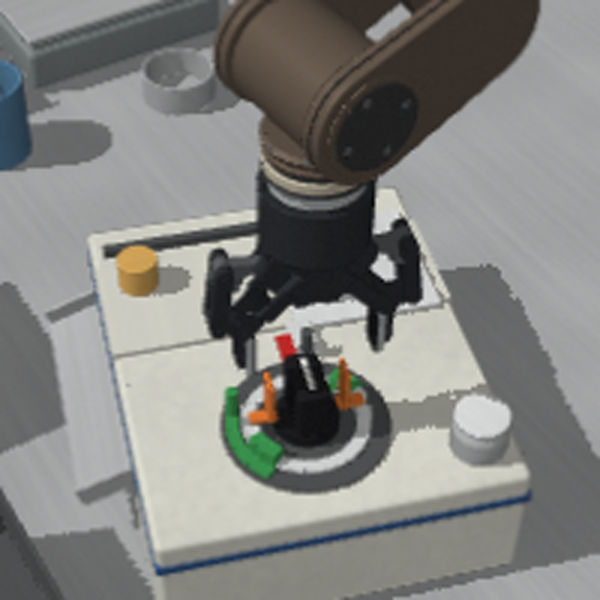

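```bash
python3 -m jog '[{"grip":0,"xyz":[0,0,0],"dr":[0,0,0]},{"grip":0,"xyz":[0,0,0],"dr":[0,0,0]},{"grip":0,"xyz":[0,0,0],"dr":[0,0,0]}]'
python3 - <<'E'
from h import *
import pickle
st=pickle.load(open("w2.pkl","rb"))
f=lambda u,z:onz("wrist",np.array(u)/1.42,z,st)[:,:2]
k=f([(381,424),(440,424),(385,348),(440,348)],.172);print("knob front corners",k.round(4).tolist(),k[:2].mean(0))
t=f([(344,402),(482,402)],.172);print("tabs",t.round(4).tolist(),t.mean(0))
print("bezel",f([(288,318),(534,318)],.118).mean(0), "post",f([(515,393)],.143))
to([.6205,.1215,.145],-18)
E
```

```text
time: 2.55
eef_pos: [0.6211, 0.1233, 0.1823]
tcp_rot: [0.988, -0.154, 0.002, -0.0]
contact_force: [-0.3, 0.5, -0.5]
opening: 0.997
knob front corners [[0.6022, 0.1078], [0.6252, 0.1006], [0.6145, 0.1398], [0.6345, 0.1335]] [0.61370746 0.10418841]
tabs [[0.5913, 0.1221], [0.6441, 0.1055]] [0.61770878 0.11379425]
bezel [0.62222961 0.12841002] post [[0.66076813 0.08624188]]
xyz [-0.0002  0.002   0.0373] dr [-0.0011 -0.0031  0.0054] F [-0.3  0.5 -0.5] T [-0.01  -0.018  0.033] open 0.997 t 2.55
```

```bash
python3 -m jog '[{"grip":0,"xyz":[0,0,0.015],"dr":[0,0,0]},{"grip":0,"xyz":[0,0,0.027],"dr":[0,0,0]},{"grip":0,"xyz":[0,0,0.036],"dr":[0,0,0]},{"grip":0,"xyz":[0,0,0.036],"dr":[0,0,0]},{"grip":0,"xyz":[0,0,0.036],"dr":[0,0,0]}]'
python3 - <<'E'
from h import *
w=ctrl.read_camera("wrist"); save("w3",w,None,1.42)
to([.6207,.1230,.145],-18)
E
```

```text
time: 2.97
eef_pos: [0.6196, 0.1231, 0.1432]
tcp_rot: [0.988, -0.154, -0.001, 0.0]
contact_force: [1.2, 0.2, -0.6]
opening: 0.996
xyz [ 0.0005 -0.     -0.0008] dr [0.0002 0.0004 0.0051] F [-0.5 -0.3  0.7] T [ 0.006 -0.026  0.01 ] open 1.001 t 3.02
```

View pics/w3.png

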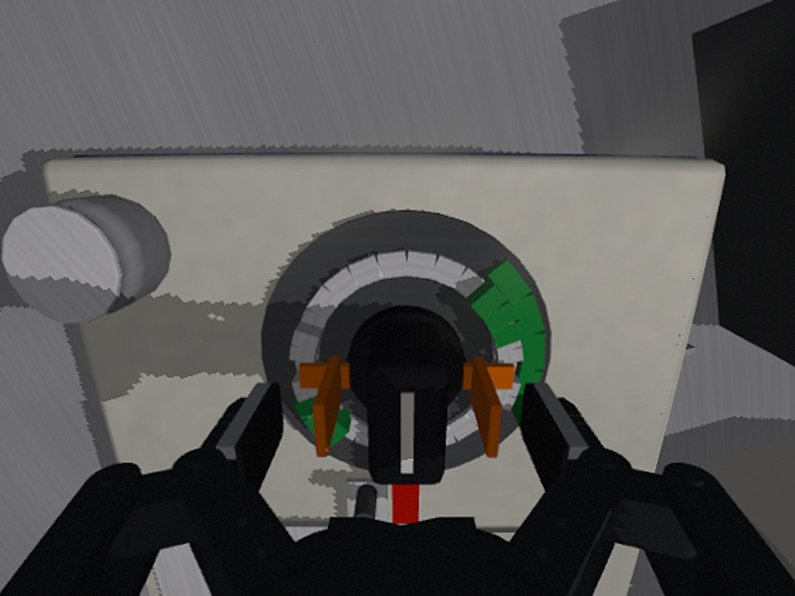

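Fingers straddle the tabs evenly (tabs at x≈327 and 490, pads at 275 and 530). Closing.

```bash
python3 -m jog '[{"grip":0.3,"xyz":[0,0,0],"dr":[0,0,0]},{"grip":1,"xyz":[0,0,0],"dr":[0,0,0]},{"grip":1,"xyz":[0,0,0],"dr":[0,0,0]},{"grip":1,"xyz":[0,0,0],"dr":[0,0,0]},{"grip":1,"xyz":[0,0,0],"dr":[0,0,0]},{"grip":1,"xyz":[0,0,0],"dr":[0,0,0]},{"grip":1,"xyz":[0,0,0],"dr":[0,0,0]},{"grip":1,"xyz":[0,0,0],"dr":[0,0,0]}]' 30
python3 - <<'E'
from h import *
w=ctrl.read_camera("wrist"); save("w4",w,None,1.42)
to([.6207,.1230,.145],-18)
E
```

```text
time: 3.68
eef_pos: [0.6215, 0.1231, 0.1485]
tcp_rot: [0.988, -0.154, 0.002, -0.0]
contact_force: [-4.0, -0.1, 10.0]
opening: 0.485
xyz [-0.0008  0.0004  0.0035] dr [-0.0009 -0.0033  0.0051] F [-3.1 -0.7 10.8] T [-0.076  0.675 -0.024] open 0.483 t 3.73
```

View pics/w4.png

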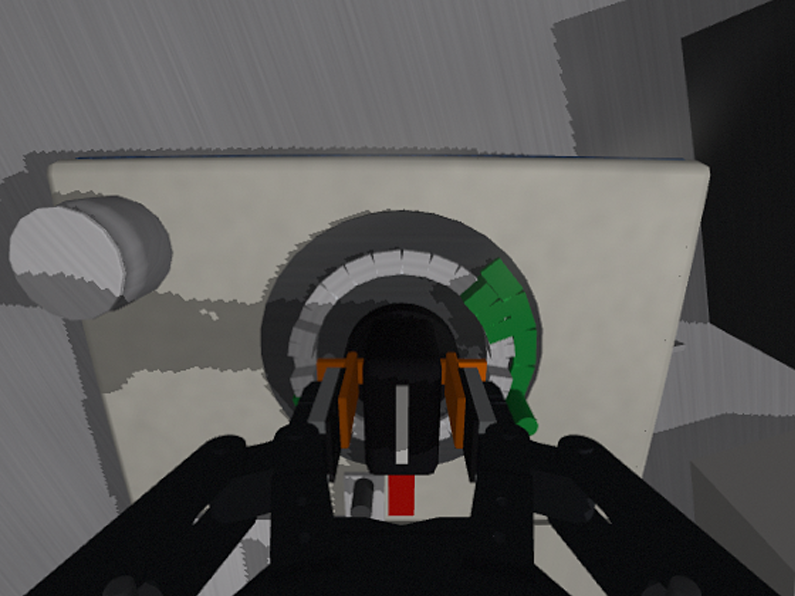

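```bash
python3 -m jog '[{"grip":1,"xyz":[0,0,-0.003],"dr":[0,0,0]},{"grip":1,"xyz":[0,0,-0.003],"dr":[0,0,-0.04]},{"grip":1,"xyz":[0,0,-0.003],"dr":[0,0,-0.1]},{"grip":1,"xyz":[0,0,-0.003],"dr":[0,0,-0.16]},{"grip":1,"xyz":[0,0,-0.003],"dr":[0,0,-0.22]},{"grip":1,"xyz":[0,0,-0.003],"dr":[0,0,-0.28]},{"grip":1,"xyz":[0,0,-0.003],"dr":[0,0,-0.34]},{"grip":1,"xyz":[0,0,-0.003],"dr":[0,0,-0.38]},{"grip":1,"xyz":[0,0,-0.003],"dr":[0,0,-0.4]},{"grip":1,"xyz":[0,0,-0.003],"dr":[0,0,-0.4]},{"grip":1,"xyz":[0,0,-0.003],"dr":[0,0,-0.4]}]'
python3 - <<'E'
from h import *
w=ctrl.read_camera("wrist"); save("w5",w,None,1.42)
to([.6207,.1230,.145],-18)
E
```

```text
time: 4.65
eef_pos: [0.6211, 0.1232, 0.1487]
tcp_rot: [0.999, 0.045, 0.001, 0.0]
contact_force: [-0.3, -0.6, 5.5]
opening: 0.482
xyz [-0.0004  0.0001  0.0037] dr [-3.000e-04 -2.500e-03  4.042e-01] F [-0.1 -1.2  4.4] T [-0.019 -0.004 -0.065] open 0.478 t 4.7
```

View pics/w5.png

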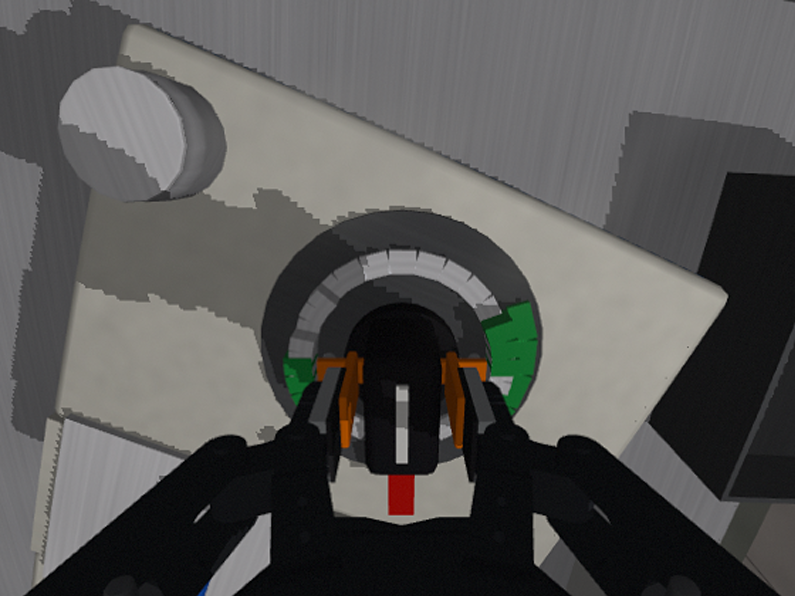

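```bash
cat >> h.py <<'E'
def tq(n=10):
    T=[];F=[];Y=[]
    for i in range(n):
        ctrl.read_camera("wrist"); s=ctrl.get_state(); T.append(s["wrist_torque"]);F.append(s["contact_force"])
        q=s["tcp_rot"]; Y.append(2*np.arctan2(q[1],q[0]))
    T=np.array(T)
    print("Tz",T[:,2].mean().round(4),"sd",T[:,2].std().round(3),"F",np.mean(F,0).round(2),"dial~",(np.mean(Y)+np.radians(18)).round(4),"t",s["time"].round(2),"open",round(s["opening"],3))
E
python3 -m jog '[{"grip":1,"xyz":[0,0,0],"dr":[0,0,-0.04]},{"grip":1,"xyz":[0,0,0],"dr":[0,0,-0.1]},{"grip":1,"xyz":[0,0,0],"dr":[0,0,-0.16]},{"grip":1,"xyz":[0,0,0],"dr":[0,0,-0.22]},{"grip":1,"xyz":[0,0,0],"dr":[0,0,-0.28]},{"grip":1,"xyz":[0,0,0],"dr":[0,0,-0.33]},{"grip":1,"xyz":[0,0,0],"dr":[0,0,-0.35]},{"grip":1,"xyz":[0,0,0],"dr":[0,0,-0.35]},{"grip":1,"xyz":[0,0,0],"dr":[0,0,-0.35]}]'
python3 -c "
from h import *
tq(20)"
```

```text
time: 5.45
eef_pos: [0.6208, 0.1231, 0.1487]
tcp_rot: [0.976, 0.218, 0.001, 0.0]
contact_force: [-1.2, -0.1, 5.0]
opening: 0.481Traceback (most recent call last):
  File "<string>", line 3, in <module>
    tq(20)
    ~~^^^^
  File "h.py", line 34, in tq
    print("Tz",T[:,2].mean().round(4),"sd",T[:,2].std().round(3),"F",np.mean(F,0).round(2),"dial~",(np.mean(Y)+np.radians(18)).round(4),"t",s["time"].round(2),"open",round(s["opening"],3))
                                                                                                                                            ^^^^^^^^^^^^^^^
AttributeError: 'float' object has no attribute 'round'
```

```bash
sed -i 's/s\["time"\].round(2)/round(s["time"],2)/' h.py
python3 -c "
from h import *
tq(16)"
```

```text
Tz -0.1233 sd 0.021 F [-0.79 -0.54  6.07] dial~ 0.7542 t 7.25 open 0.483
```

```bash
python3 -m jog '[{"grip":1,"xyz":[0,0,0],"dr":[0,0,-0.015]},{"grip":1,"xyz":[0,0,0],"dr":[0,0,-0.03]},{"grip":1,"xyz":[0,0,0],"dr":[0,0,-0.04]},{"grip":1,"xyz":[0,0,0],"dr":[0,0,-0.04]}]'
python3 -c "
from h import *
w=ctrl.read_camera('wrist'); save('w6',w,None,1.42)
s=ctrl.read_camera('scene'); save('s6',s,(200,150,360,300),4)
tq(6)"
```

```text
time: 7.58
eef_pos: [0.6208, 0.1231, 0.1487]
tcp_rot: [0.971, 0.238, 0.001, 0.0]
contact_force: [-0.8, 0.5, 6.6]
opening: 0.479
Tz -0.1169 sd 0.036 F [-0.86 -0.88  6.14] dial~ 0.7941 t 7.98 open 0.482
```

View pics/w6.png

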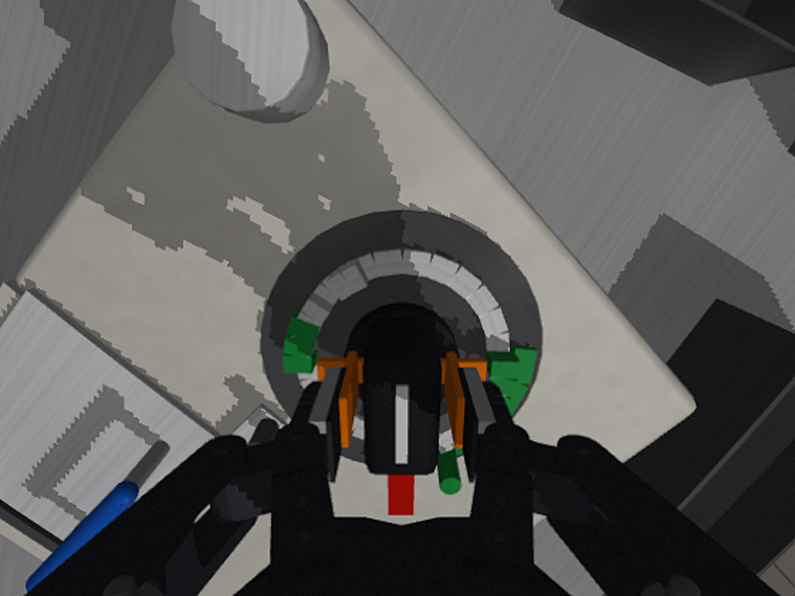

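View pics/s6.png

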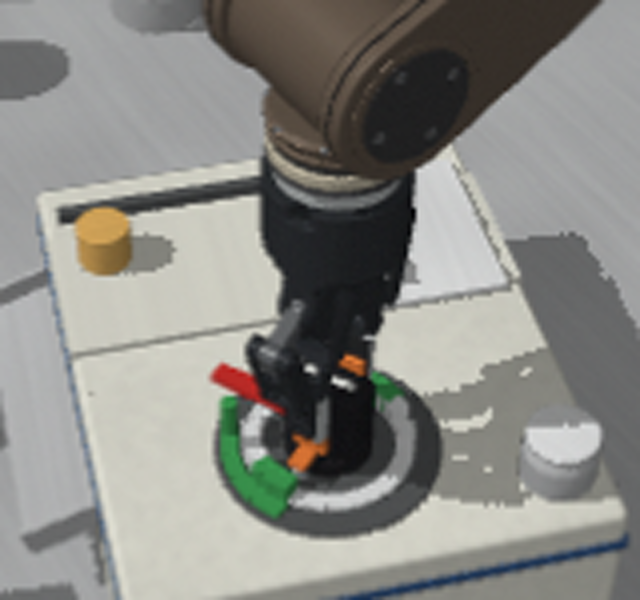

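The post top is at (450,485) and the red arm's edges are at x=388 and 413, so there's a clear gap. I'll turn it into an angle.

```bash
python3 - <<'E'
from h import *
st=ctrl.get_state(); f=lambda u,z:onz("wrist",np.array(u)/1.42,z,st)[:,:2]
c=st["eef_pos"][:2]; 
a=f([(388,495),(413,495)],.138).mean(0)-c; p=f([(450,485)],.144)[0]-c
A=lambda v:np.arctan2(v[1],v[0])
print(np.linalg.norm(a),np.linalg.norm(p),A(p)-A(a),"stop at",.794+A(p)-A(a)-.198)
E
python3 -m jog '[{"grip":1,"xyz":[0,0,0],"dr":[0,0,-0.02]},{"grip":1,"xyz":[0,0,0],"dr":[0,0,-0.04]},{"grip":1,"xyz":[0,0,0],"dr":[0,0,-0.06]},{"grip":1,"xyz":[0,0,0],"dr":[0,0,-0.07]},{"grip":1,"xyz":[0,0,0],"dr":[0,0,-0.08]},{"grip":1,"xyz":[0,0,0],"dr":[0,0,-0.08]}]'
python3 -c "
from h import *
tq(10)"
```

```text
0.06181031973880945 0.054431938829938284 0.4009238533490168 stop at 0.996923853349017
time: 8.48
eef_pos: [0.6207, 0.1231, 0.1487]
tcp_rot: [0.961, 0.276, 0.001, 0.0]
contact_force: [-1.1, -1.3, 6.4]
opening: 0.483
Tz -0.1245 sd 0.03 F [-1.22 -0.83  6.31] dial~ 0.8741 t 8.98 open 0.484
```

```bash
python3 -m jog '[{"grip":1,"xyz":[0,0,0],"dr":[0,0,-0.01]},{"grip":1,"xyz":[0,0,0],"dr":[0,0,-0.02]},{"grip":1,"xyz":[0,0,0],"dr":[0,0,-0.03]},{"grip":1,"xyz":[0,0,0],"dr":[0,0,-0.04]},{"grip":1,"xyz":[0,0,0],"dr":[0,0,-0.05]},{"grip":1,"xyz":[0,0,0],"dr":[0,0,-0.06]},{"grip":1,"xyz":[0,0,0],"dr":[0,0,-0.06]}]'
python3 -c "
from h import *
tq(10)"
```

```text
time: 9.57
eef_pos: [0.6206, 0.1231, 0.1486]
tcp_rot: [0.952, 0.305, 0.0, 0.0]
contact_force: [-0.7, -1.0, 6.0]
opening: 0.48
Tz -0.1501 sd 0.02 F [-1.57 -0.68  6.15] dial~ 0.9341 t 10.07 open 0.479
```

```bash
python3 -m jog '[{"grip":1,"xyz":[0,0,0],"dr":[0,0,-0.005]},{"grip":1,"xyz":[0,0,0],"dr":[0,0,-0.01]},{"grip":1,"xyz":[0,0,0],"dr":[0,0,-0.015]},{"grip":1,"xyz":[0,0,0],"dr":[0,0,-0.015]}]'
python3 -c "
from h import *
tq(10)"
```

```text
time: 10.4
eef_pos: [0.6206, 0.123, 0.1487]
tcp_rot: [0.95, 0.312, 0.0, 0.0]
contact_force: [-0.9, -0.6, 6.6]
opening: 0.482
Tz -0.138 sd 0.023 F [-1.41 -0.7   6.51] dial~ 0.9491 t 10.9 open 0.482
```

```bash
python3 -m jog '[{"grip":1,"xyz":[0,0,0],"dr":[0,0,-0.005]},{"grip":1,"xyz":[0,0,0],"dr":[0,0,-0.01]},{"grip":1,"xyz":[0,0,0],"dr":[0,0,-0.015]},{"grip":1,"xyz":[0,0,0],"dr":[0,0,-0.015]}]'
python3 -c "
from h import *
tq(10)"
```

```text
time: 11.23
eef_pos: [0.6206, 0.123, 0.1487]
tcp_rot: [0.948, 0.319, 0.0, 0.0]
contact_force: [-0.4, 0.3, 6.9]
opening: 0.481
Tz -0.1475 sd 0.018 F [-1.4  -0.73  6.32] dial~ 0.9641 t 11.73 open 0.478
```

```bash
python3 -m jog '[{"grip":1,"xyz":[0,0,0],"dr":[0,0,-0.005]},{"grip":1,"xyz":[0,0,0],"dr":[0,0,-0.01]},{"grip":1,"xyz":[0,0,0],"dr":[0,0,-0.01]}]'
python3 -c "
from h import *
tq(10)"
```

```text
time: 11.98
eef_pos: [0.6206, 0.123, 0.1487]
tcp_rot: [0.946, 0.324, 0.0, 0.0]
contact_force: [-1.3, -0.8, 6.1]
opening: 0.48
Tz -0.1548 sd 0.012 F [-1.45 -0.93  6.41] dial~ 0.9741 t 12.48 open 0.482
```

```bash
python3 -m jog '[{"grip":1,"xyz":[0,0,0],"dr":[0,0,-0.005]},{"grip":1,"xyz":[0,0,0],"dr":[0,0,-0.01]},{"grip":1,"xyz":[0,0,0],"dr":[0,0,-0.01]}]'
python3 -c "
from h import *
tq(10)"
```

```text
time: 12.73
eef_pos: [0.6206, 0.123, 0.1486]
tcp_rot: [0.944, 0.329, 0.0, 0.0]
contact_force: [-1.1, -1.1, 6.4]
opening: 0.481
Tz -0.14 sd 0.026 F [-1.26 -1.14  6.02] dial~ 0.9841 t 13.23 open 0.481
```

```bash
python3 -m jog '[{"grip":1,"xyz":[0,0,0],"dr":[0,0,-0.005]},{"grip":1,"xyz":[0,0,0],"dr":[0,0,-0.01]},{"grip":1,"xyz":[0,0,0],"dr":[0,0,-0.01]}]'
python3 -c "
from h import *
tq(10)"
```

```text
time: 13.48
eef_pos: [0.6206, 0.123, 0.1487]
tcp_rot: [0.943, 0.333, 0.0, 0.0]
contact_force: [-2.1, -1.3, 6.8]
opening: 0.483
Tz -0.157 sd 0.029 F [-1.1  -0.96  6.15] dial~ 0.9941 t 13.98 open 0.48
```

```bash
python3 -m jog '[{"grip":1,"xyz":[0,0,0],"dr":[0,0,-0.005]},{"grip":1,"xyz":[0,0,0],"dr":[0,0,-0.01]},{"grip":1,"xyz":[0,0,0],"dr":[0,0,-0.01]}]'
python3 -c "
from h import *
w=ctrl.read_camera('wrist'); save('w7',w,(230,270,350,400),5)
tq(10)"
```

```text
time: 14.23
eef_pos: [0.6206, 0.123, 0.1487]
tcp_rot: [0.941, 0.338, 0.0, 0.0]
contact_force: [-1.1, -1.0, 7.4]
opening: 0.48
Tz -0.2024 sd 0.035 F [-1.29 -1.24  6.79] dial~ 1.0038 t 14.78 open 0.484
```

View pics/w7.png

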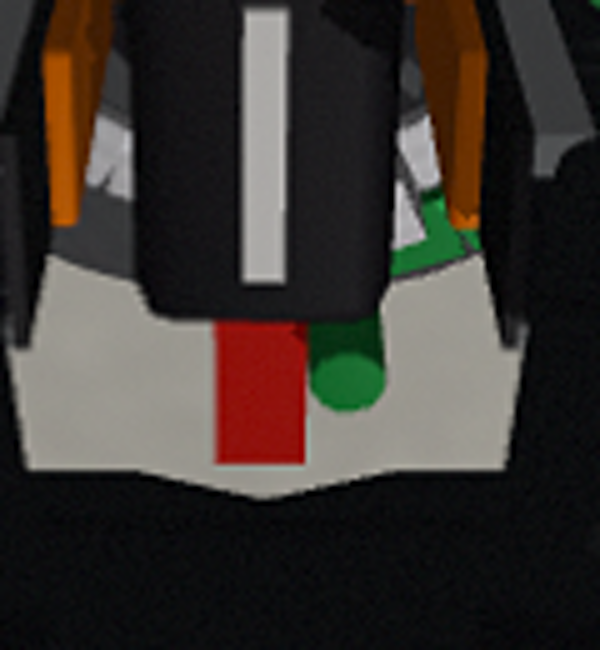

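The arm (right edge x≈305) now touches the post (left edge ≈308), and the torque has started to rise by about 0.05. One small step more.

```bash
python3 -m jog '[{"grip":1,"xyz":[0,0,0],"dr":[0,0,-0.003]},{"grip":1,"xyz":[0,0,0],"dr":[0,0,-0.006]},{"grip":1,"xyz":[0,0,0],"dr":[0,0,-0.006]},{"grip":1,"xyz":[0,0,0],"dr":[0,0,-0.006]}]'
python3 -c "
from h import *
tq(14)"
```

```text
time: 15.12
eef_pos: [0.6206, 0.123, 0.1487]
tcp_rot: [0.94, 0.341, 0.0, 0.0]
contact_force: [-1.4, -1.5, 6.2]
opening: 0.481
Tz -0.245 sd 0.019 F [-1.36 -0.97  6.51] dial~ 1.0096 t 15.82 open 0.481
```

```bash
python3 -m jog '[{"grip":1,"xyz":[0,0,0],"dr":[0,0,-0.003]},{"grip":1,"xyz":[0,0,0],"dr":[0,0,-0.004]},{"grip":1,"xyz":[0,0,0],"dr":[0,0,-0.004]},{"grip":1,"xyz":[0,0,0],"dr":[0,0,-0.004]}]'
python3 -c "
from h import *
tq(16)"
```

```text
time: 16.15
eef_pos: [0.6206, 0.123, 0.1487]
tcp_rot: [0.94, 0.343, 0.0, 0.0]
contact_force: [-0.4, -1.4, 7.1]
opening: 0.481
Tz -0.27 sd 0.021 F [-1.55 -0.93  6.46] dial~ 1.0134 t 16.95 open 0.481
```

```bash
python3 -m jog '[{"grip":0.5,"xyz":[0,0,0],"dr":[0,0,0]},{"grip":0.48,"xyz":[0,0,0],"dr":[0,0,0]},{"grip":0.46,"xyz":[0,0,0],"dr":[0,0,0]},{"grip":0.44,"xyz":[0,0,0],"dr":[0,0,0]},{"grip":0.42,"xyz":[0,0,0],"dr":[0,0,0]},{"grip":0.4,"xyz":[0,0,0],"dr":[0,0,0]},{"grip":0.38,"xyz":[0,0,0],"dr":[0,0,0]},{"grip":0.36,"xyz":[0,0,0],"dr":[0,0,0]},{"grip":0.34,"xyz":[0,0,0],"dr":[0,0,0]},{"grip":0.32,"xyz":[0,0,0],"dr":[0,0,0]},{"grip":0.3,"xyz":[0,0,0],"dr":[0,0,0]},{"grip":0.28,"xyz":[0,0,0],"dr":[0,0,0]}]'
python3 -c "
from h import *
w=ctrl.read_camera('wrist'); save('w8',w,None,1.42)
tq(6)"
```

```text
time: 17.95
eef_pos: [0.6197, 0.1238, 0.1473]
tcp_rot: [0.939, 0.344, -0.001, -0.001]
contact_force: [0.5, -0.1, 0.2]
opening: 0.715
Tz -0.0061 sd 0.025 F [-0.47  0.1  -0.1 ] dial~ 1.0158 t 18.3 open 0.718
```

View pics/w8.png

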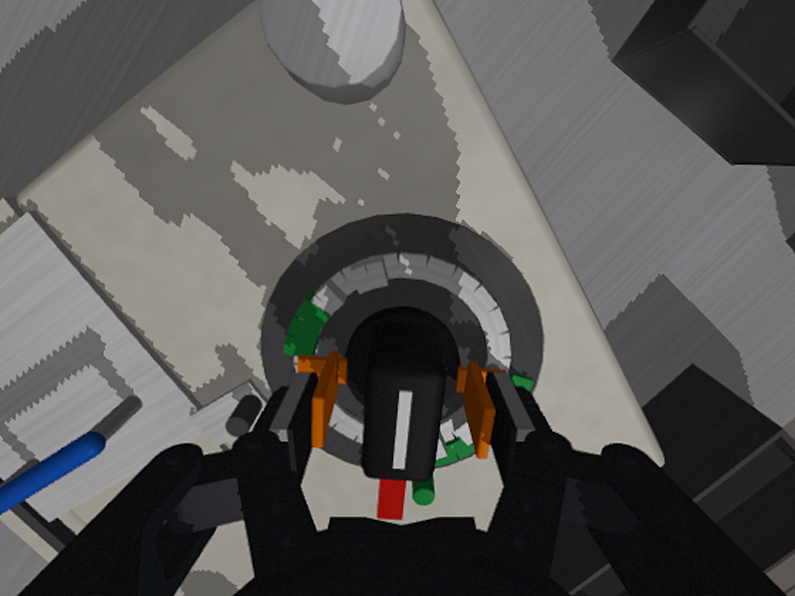

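Tabs look fully out (about 38–40 px clear of the knob, as before pinching), and the arm sits slightly back from the post. I'll open, lift and look.

```bash
python3 -m jog '[{"grip":0.1,"xyz":[0,0,0],"dr":[0,0,0]},{"grip":0,"xyz":[0,0,0],"dr":[0,0,0]},{"grip":0,"xyz":[0,0,-0.01],"dr":[0,0,0]},{"grip":0,"xyz":[0,0,-0.03],"dr":[0,0,0]},{"grip":0,"xyz":[0,0,-0.06],"dr":[0,0,0]},{"grip":0,"xyz":[0,0,-0.09],"dr":[0,0,0]},{"grip":0,"xyz":[0,0,-0.1],"dr":[0,0,0]},{"grip":0,"xyz":[0,0,-0.1],"dr":[0,0,0]},{"grip":0,"xyz":[0,0,-0.1],"dr":[0,0,0]}]'
python3 -c "
from h import *
import pickle
st=ctrl.get_state();w=ctrl.read_camera('wrist'); save('w9',w,(180,120,400,300),3.6);save('w9raw',w);pickle.dump(st,open('w9.pkl','wb'))
to([.6205,.1215,.145],-18)
s=ctrl.read_camera('scene'); save('s9',s,(200,150,360,300),4)"
```

```text
time: 19.05
eef_pos: [0.6203, 0.1232, 0.2476]
tcp_rot: [0.939, 0.343, 0.0, 0.0]
contact_force: [-0.6, -0.6, -0.5]
opening: 1.002
xyz [-1.000e-04  2.100e-03  1.007e-01] dr [-4.0000e-04  2.4000e-03  1.0152e+00] F [ 0.9  0.2 -1.1] T [0.025 0.065 0.085] open 1.001 t 19.1
```

View pics/w9.png

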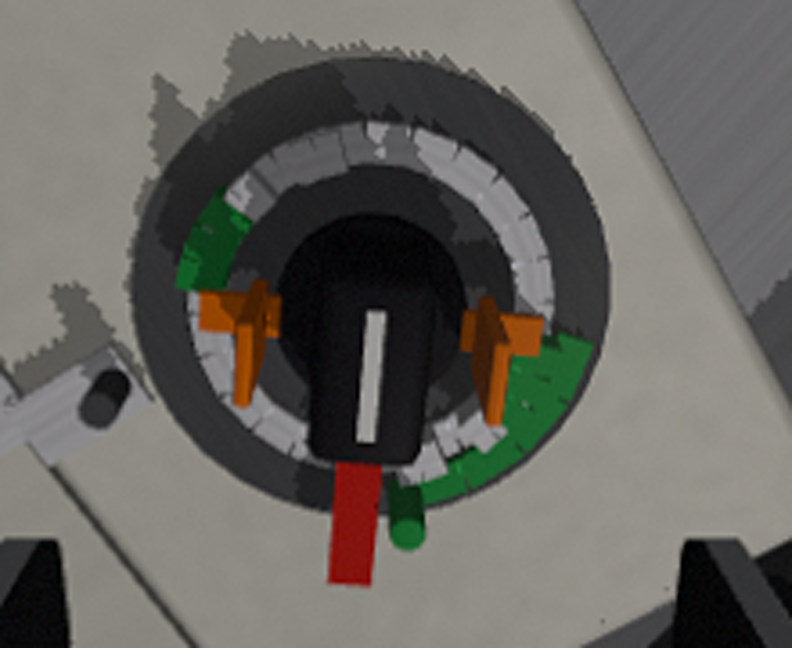

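View pics/s9.png

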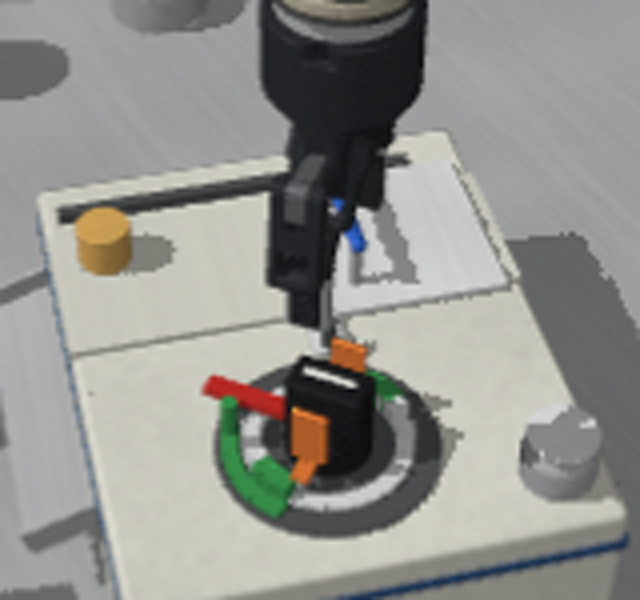

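```bash
python3 - <<'E'
from h import *
import pickle; st=pickle.load(open("w9.pkl","rb"))
f=lambda u,z:onz("wrist",np.array(u)/3.6+[180,120],z,st)[:,:2]
t=f([(233,404),(506,423)],.172);print("tab outer sep",np.linalg.norm(t[1]-t[0]), "ang",np.arctan2(*(t[1]-t[0])[::-1])+np.radians(18))
a=f([(357,464),(350,585)],.138);d=a[1]-a[0];print("arm ang",np.arctan2(d[1],d[0])+np.pi/2+np.radians(18))
b=f([(376,312),(367,442)],.172);d=b[1]-b[0];print("bar ang",np.arctan2(d[1],d[0])+np.pi/2+np.radians(18),np.linalg.norm(d))
e=f([(318,459),(420,464)],.172);d=e[1]-e[0];print("knob edge",np.arctan2(d[1],d[0])+np.radians(18),np.linalg.norm(d))
# reference w1
import pickle; st=pickle.load(open("w2.pkl","rb"))
g=lambda u,z:onz("wrist",np.array(u)/1.42,z,st)[:,:2]
t=g([(338,402),(488,402)],.172);print("ref sep",np.linalg.norm(t[1]-t[0]))
E
```

```text
tab outer sep 0.06037808055492632 ang 0.9397775161189355
arm ang 0.9592777675512364
bar ang 0.9516024049568901 0.03040490014299363
knob edge 0.9610671805881497 0.022879491069188344
ref sep 0.06018864987492655
```

Tab separation is 60 mm, meaning out and in the notch; the dial holds at about 0.955 rad. Next is the handle.

```bash
python3 - <<'E'
from h import *
to([.529,-.009,.25],-18)
E
```

```text
xyz [-0.154   0.0429 -0.0048] dr [-6.0000e-04  4.2000e-03  1.0152e+00] F [-0.1  0.6 -0.7] T [-0.002  0.036 -0.004] open 1.002 t 19.15
```

```bash
python3 -m jog '[{"grip":0,"xyz":[-0.01,0.004,-0.005],"dr":[0,0,0.1]},{"grip":0,"xyz":[-0.03,0.008,-0.005],"dr":[0,0,0.2]},{"grip":0,"xyz":[-0.05,0.013,-0.005],"dr":[0,0,0.3]},{"grip":0,"xyz":[-0.07,0.018,-0.005],"dr":[0,0,0.42]},{"grip":0,"xyz":[-0.09,0.024,-0.005],"dr":[0,0,0.54]},{"grip":0,"xyz":[-0.11,0.03,-0.005],"dr":[0,0,0.66]},{"grip":0,"xyz":[-0.13,0.036,-0.005],"dr":[0,0,0.78]},{"grip":0,"xyz":[-0.145,0.04,-0.005],"dr":[0,0,0.9]},{"grip":0,"xyz":[-0.154,0.043,-0.005],"dr":[0,0,1.015]},{"grip":0,"xyz":[-0.154,0.043,-0.005],"dr":[0,0,1.015]},{"grip":0,"xyz":[-0.154,0.043,-0.005],"dr":[0,0,1.015]},{"grip":0,"xyz":[-0.154,0.043,-0.005],"dr":[0,0,1.015]}]'
python3 -c "
from h import *
import pickle
st=ctrl.get_state();w=ctrl.read_camera('wrist'); save('w10',w,None,1.42);save('w10raw',w);pickle.dump(st,open('w10.pkl','wb'))
to([.529,-.009,.25],-18)"
```

```text
time: 20.15
eef_pos: [0.53, -0.0086, 0.2511]
tcp_rot: [0.988, -0.155, -0.001, -0.0]
contact_force: [0.5, 0.3, 0.4]
opening: 0.996
xyz [-0.001   0.0009  0.0014] dr [-0.0001  0.0016  0.0026] F [-0.8  0.4 -0. ] T [0.023 0.07  0.021] open 0.999 t 20.2
```

View pics/w10.png

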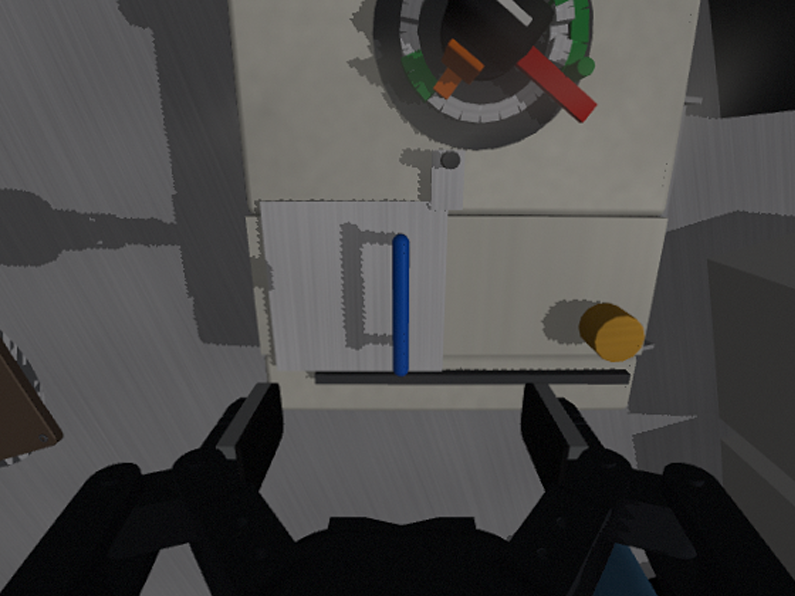

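```bash
python3 - <<'E'
from h import *
import pickle; st=pickle.load(open("w10.pkl","rb"))
f=lambda u,z:onz("wrist",np.array(u)/1.42,z,st)[:,:2]
h=f([(400,236),(402,376)],.158);print(h,np.linalg.norm(h[1]-h[0]));c=h.mean(0);d=h[0]-h[1];print("c",c,"ang",np.degrees(np.arctan2(-d[0],d[1])))
w=f([(618,341)],.143)[0];Y=np.radians(-18);R=np.array([[np.cos(Y),np.sin(Y)],[-np.sin(Y),np.cos(Y)]]);print("weight rel",R@(w-c))
print("plate front edge rel",(R@(f([(443,300)],.121)[0]-c)))
to([*c,.25],-18)
E
```

```text
[[ 0.54048268  0.03147704]
 [ 0.51468452 -0.05257271]] 0.08791988532724573
c [ 0.5275836  -0.01054784] ang -17.063303626520483
weight rel [ 0.14177184 -0.02649809]
plate front edge rel [ 0.02845082 -0.00603752]
xyz [-0.0018  0.0028  0.0014] dr [-0.0001  0.0016  0.0026] F [-0.8  0.4 -0. ] T [0.023 0.07  0.021] open 0.999 t 20.2
```

```bash
python3 -m jog '[{"grip":0.4,"xyz":[-0.001,-0.008,0.02],"dr":[0,0,0]},{"grip":0.5,"xyz":[-0.001,-0.008,0.04],"dr":[0,0,0]},{"grip":0.5,"xyz":[-0.001,-0.008,0.055],"dr":[0,0,0]},{"grip":0.5,"xyz":[-0.001,-0.008,0.06],"dr":[0,0,0]},{"grip":0.5,"xyz":[-0.001,-0.008,0.06],"dr":[0,0,0]}]'
python3 -c "
from h import *
w=ctrl.read_camera('wrist'); save('w11',w,None,1.42)
to([.5276,-.0105,.145],-18)"
```

```text
time: 20.62
eef_pos: [0.5308, -0.0003, 0.1903]
tcp_rot: [0.988, -0.155, -0.002, -0.0]
contact_force: [0.2, 0.3, -0.7]
opening: 0.499
xyz [-0.0008  0.0107  0.0468] dr [0.0001 0.0014 0.0016] F [-0.  -0.4  0.1] T [ 0.017 -0.017 -0.046] open 0.498 t 20.67
```

View pics/w11.png

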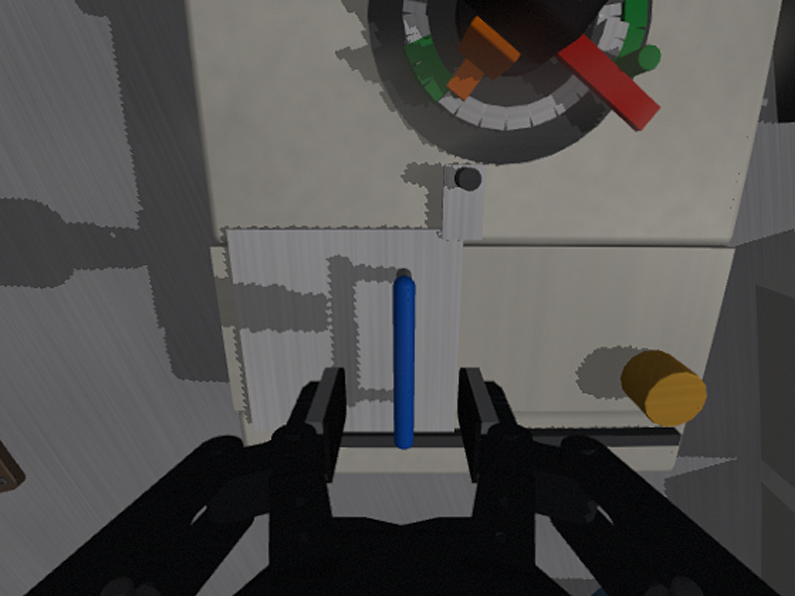

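The bar at x≈403 is centred between the pads (340 and 465). Descending and gripping.

```bash
python3 -m jog '[{"grip":0.5,"xyz":[0,0,0.015],"dr":[0,0,0]},{"grip":0.5,"xyz":[0,0,0.03],"dr":[0,0,0]},{"grip":0.5,"xyz":[0,0,0.042],"dr":[0,0,0]},{"grip":0.5,"xyz":[0,0,0.046],"dr":[0,0,0]},{"grip":0.5,"xyz":[0,0,0.046],"dr":[0,0,0]},{"grip":0.8,"xyz":[0,0,0.046],"dr":[0,0,0]},{"grip":1,"xyz":[0,0,0.046],"dr":[0,0,0]},{"grip":1,"xyz":[0,0,0.046],"dr":[0,0,0]},{"grip":1,"xyz":[0,0,0.046],"dr":[0,0,0]},{"grip":1,"xyz":[0,0,0.046],"dr":[0,0,0]}]' 25
python3 -c "
from h import *
w=ctrl.read_camera('wrist'); save('w12',w,None,1.42)
to([.5276,-.0105,.145],-18)"
```

```text
time: 21.5
eef_pos: [0.5324, -0.0012, 0.1475]
tcp_rot: [0.988, -0.156, 0.001, 0.0]
contact_force: [0.1, 0.6, 2.9]
opening: 0.104
xyz [-0.0017  0.0103  0.0025] dr [-0.0002 -0.0018  0.0002] F [-0.1  0.1  4.3] T [0.064 0.164 0.006] open 0.102 t 21.55
```

View pics/w12.png

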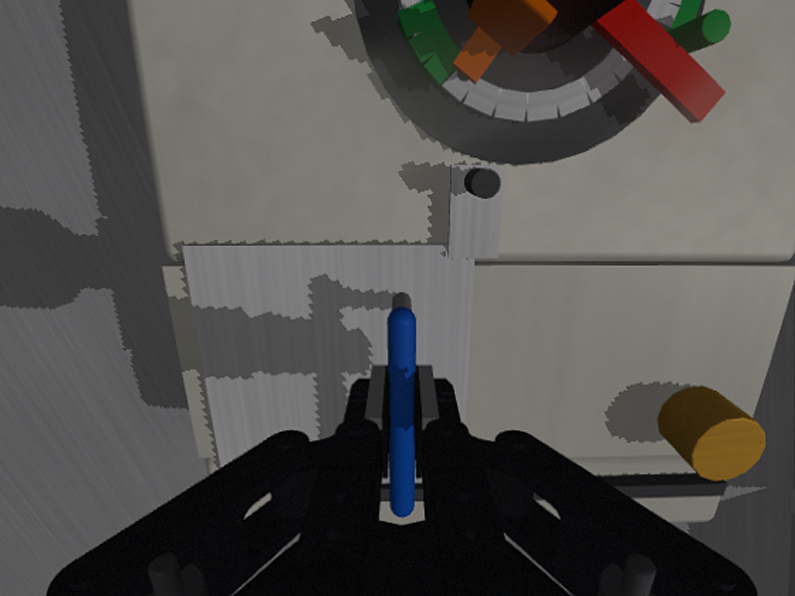

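Bar is held (opening 0.10). Push along tool +x.

```bash
python3 -m jog '[{"grip":1,"xyz":[0.003,0,-0.002],"dr":[0,0,0]},{"grip":1,"xyz":[0.007,0,-0.002],"dr":[0,0,0]},{"grip":1,"xyz":[0.012,0,-0.002],"dr":[0,0,0]},{"grip":1,"xyz":[0.016,0,-0.002],"dr":[0,0,0]},{"grip":1,"xyz":[0.02,0,-0.002],"dr":[0,0,0]},{"grip":1,"xyz":[0.02,0,-0.002],"dr":[0,0,0]},{"grip":1,"xyz":[0.02,0,-0.002],"dr":[0,0,0]}]'
python3 -c "
from h import *
to([.5276,-.0105,.145],-18)"
```

```text
time: 22.13
eef_pos: [0.5515, -0.0074, 0.1477]
tcp_rot: [0.988, -0.157, 0.001, -0.0]
contact_force: [2.2, 0.5, -5.6]
opening: 0.102
xyz [-0.0218  0.0103  0.0027] dr [-0.0005 -0.0015 -0.0001] F [ 2.2  0.5 -5.6] T [ 0.198 -0.406  0.112] open 0.102 t 22.13
```

```bash
python3 -m jog '[{"grip":1,"xyz":[0.004,0,0.001],"dr":[0,0,0]},{"grip":1,"xyz":[0.01,0,0.001],"dr":[0,0,0]},{"grip":1,"xyz":[0.016,0,0.001],"dr":[0,0,0]},{"grip":1,"xyz":[0.022,0,0.001],"dr":[0,0,0]},{"grip":1,"xyz":[0.028,0,0.001],"dr":[0,0,0]},{"grip":1,"xyz":[0.034,0,0.001],"dr":[0,0,0]},{"grip":1,"xyz":[0.04,0,0.001],"dr":[0,0,0]},{"grip":1,"xyz":[0.046,0,0.001],"dr":[0,0,0]},{"grip":1,"xyz":[0.05,0,0.001],"dr":[0,0,0]},{"grip":1,"xyz":[0.05,0,0.001],"dr":[0,0,0]},{"grip":1,"xyz":[0.05,0,0.001],"dr":[0,0,0]}]'
python3 -c "
from h import *
to([.5276,-.0105,.145],-18)
s=ctrl.read_camera('scene'); save('s13',s,(180,150,360,300),4)"
```

```text
time: 23.05
eef_pos: [0.5998, -0.023, 0.1476]
tcp_rot: [0.988, -0.156, 0.002, -0.0]
contact_force: [2.6, 1.8, -1.3]
opening: 0.098
xyz [-0.0726  0.0104  0.0023] dr [-0.0007 -0.004  -0.    ] F [ 2.6  1.8 -1.3] T [ 0.404 -0.483 -0.008] open 0.098 t 23.05
```

View pics/s13.png

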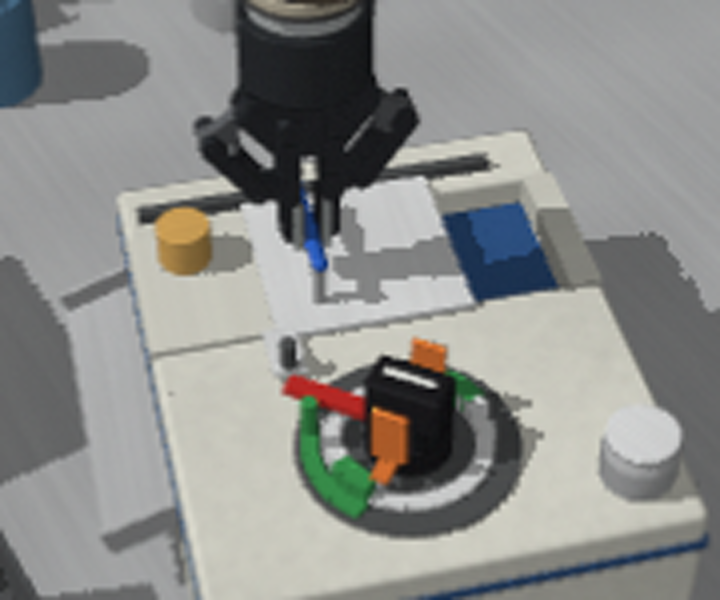

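The shutter is about 70 mm open, with the weight clear and the dial latched. Small steps to the end stop now.

```bash
python3 -m jog '[{"grip":1,"xyz":[0.002,0,0],"dr":[0,0,0]},{"grip":1,"xyz":[0.004,0,0],"dr":[0,0,0]},{"grip":1,"xyz":[0.004,0,0],"dr":[0,0,0]},{"grip":1,"xyz":[0.004,0,0],"dr":[0,0,0]}]'
python3 -c "
from h import *
to([.5276,-.0105,.145],-18);tq(3)"
```

```text
time: 23.43
eef_pos: [0.6022, -0.0238, 0.1476]
tcp_rot: [0.988, -0.156, 0.0, -0.0]
contact_force: [-0.1, 4.2, 2.2]
opening: 0.103
xyz [-0.075   0.0104  0.0026] dr [-0.0003 -0.      0.0002] F [-0.1  4.2  2.2] T [0.565 0.093 0.014] open 0.103 t 23.43
Tz 0.0488 sd 0.003 F [-0.03  3.63  2.13] dial~ 0.0002 t 23.58 open 0.106
```

```bash
python3 -m jog '[{"grip":1,"xyz":[0.002,0,0],"dr":[0,0,0]},{"grip":1,"xyz":[0.003,0,0],"dr":[0,0,0]},{"grip":1,"xyz":[0.003,0,0],"dr":[0,0,0]},{"grip":1,"xyz":[0.003,0,0],"dr":[0,0,0]}]'
python3 -c "
from h import *
to([.5276,-.0105,.145],-18);tq(3)"
```

```text
time: 23.92
eef_pos: [0.6053, -0.0248, 0.1476]
tcp_rot: [0.988, -0.156, 0.0, -0.0]
contact_force: [-0.6, 5.0, 2.6]
opening: 0.103
xyz [-0.0783  0.0104  0.0026] dr [-0.0004 -0.0004  0.0002] F [-0.6  5.   2.6] T [ 0.727  0.105 -0.015] open 0.103 t 23.92
Tz 0.019 sd 0.024 F [-0.17  4.84  3.75] dial~ 0.0001 t 24.07 open 0.102
```

```bash
python3 -m jog '[{"grip":1,"xyz":[0.001,-0.001,0],"dr":[0,0,0]},{"grip":1,"xyz":[0.002,-0.001,0],"dr":[0,0,0]},{"grip":1,"xyz":[0.002,-0.001,0],"dr":[0,0,0]},{"grip":1,"xyz":[0.002,-0.001,0],"dr":[0,0,0]}]'
python3 -c "
from h import *
to([.5276,-.0105,.145],-18);tq(3)"
```

```text
time: 24.4
eef_pos: [0.6053, -0.0248, 0.1475]
tcp_rot: [0.988, -0.156, -0.003, 0.001]
contact_force: [-6.4, 3.5, 7.5]
opening: 0.101
xyz [-0.0783  0.0104  0.003 ] dr [0.0023 0.0057 0.0006] F [-6.4  3.5  7.5] T [0.606 1.198 0.027] open 0.101 t 24.4
Tz 0.016 sd 0.016 F [-7.14  3.23  7.46] dial~ 0.0006 t 24.55 open 0.1
```

```bash
python3 -m jog '[{"grip":1,"xyz":[0.001,0,0],"dr":[0,0,0]},{"grip":1,"xyz":[0.002,0,0],"dr":[0,0,0]},{"grip":1,"xyz":[0.002,0,0],"dr":[0,0,0]},{"grip":1,"xyz":[0.002,0,0],"dr":[0,0,0]}]'
python3 -c "
from h import *
to([.5276,-.0105,.145],-18);tq(3)"
```

```text
time: 24.88
eef_pos: [0.6054, -0.0248, 0.1474]
tcp_rot: [0.988, -0.156, -0.006, 0.0]
contact_force: [-13.0, 5.4, 10.8]
opening: 0.105
xyz [-0.0784  0.0104  0.0034] dr [0.0028 0.0116 0.0008] F [-13.    5.4  10.8] T [0.829 2.008 0.047] open 0.105 t 24.88
Tz 0.0118 sd 0.035 F [-12.59   4.91  10.72] dial~ 0.0009 t 25.03 open 0.1
```

End stop reached: no motion and force is rising. Back the command off to unload, then release.

```bash
python3 -m jog '[{"grip":1,"xyz":[-0.0015,0,-0.001],"dr":[0,0,0]},{"grip":1,"xyz":[-0.003,0,-0.001],"dr":[0,0,0]},{"grip":1,"xyz":[-0.003,0,-0.001],"dr":[0,0,0]}]'
python3 -c "
from h import *
to([.5276,-.0105,.145],-18);tq(2)"
```

```text
time: 25.28
eef_pos: [0.6053, -0.0247, 0.1476]
tcp_rot: [0.988, -0.156, -0.001, 0.001]
contact_force: [-4.0, 2.1, 2.7]
opening: 0.1
xyz [-0.0783  0.0104  0.0028] dr [0.0018 0.0019 0.0004] F [-4.   2.1  2.7] T [ 0.34   0.428 -0.003] open 0.1 t 25.28
Tz 0.0192 sd 0.028 F [-4.48  1.46  2.42] dial~ 0.0004 t 25.38 open 0.1
```

```bash
python3 -m jog '[{"grip":0.8,"xyz":[0,0,0],"dr":[0,0,0]},{"grip":0.68,"xyz":[0,0,0],"dr":[0,0,0]},{"grip":0.68,"xyz":[0,0,0],"dr":[0,0,0]},{"grip":0.68,"xyz":[0,0,0],"dr":[0,0,0]}]'
python3 -c "
from h import *
to([.5276,-.0105,.145],-18)
w=ctrl.read_camera('wrist'); save('w14',w,None,1.42)"
```

```text
time: 25.72
eef_pos: [0.6068, -0.0247, 0.1485]
tcp_rot: [0.988, -0.156, 0.001, 0.0]
contact_force: [-0.4, 0.1, 0.4]
opening: 0.321
xyz [-0.0797  0.011   0.0033] dr [ 0.0003 -0.0014 -0.0001] F [-0.4  0.1  0.4] T [-0.004  0.019 -0.001] open 0.321 t 25.72
```

View pics/w14.png

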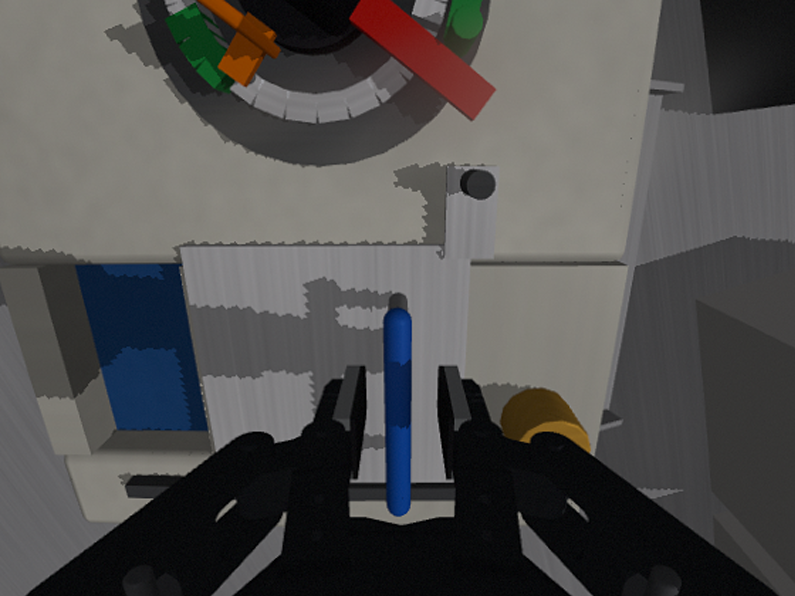

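Released, with the bar free between the pads and the weight untouched. Lift straight up and away, then check.

```bash
python3 -m jog '[{"grip":0.68,"xyz":[0,0,-0.015],"dr":[0,0,0]},{"grip":0.68,"xyz":[0,0,-0.035],"dr":[0,0,0]},{"grip":0.68,"xyz":[0,0,-0.06],"dr":[0,0,0]},{"grip":0.68,"xyz":[0,0,-0.09],"dr":[0,0,0]},{"grip":0.68,"xyz":[-0.01,0,-0.12],"dr":[0,0,0]},{"grip":0.68,"xyz":[-0.03,0,-0.14],"dr":[0,0,0]},{"grip":0.68,"xyz":[-0.06,0,-0.15],"dr":[0,0,0]},{"grip":0.68,"xyz":[-0.09,0,-0.15],"dr":[0,0,0]},{"grip":0.68,"xyz":[-0.12,0,-0.15],"dr":[0,0,0]},{"grip":0.68,"xyz":[-0.13,0,-0.15],"dr":[0,0,0]},{"grip":0.68,"xyz":[-0.13,0,-0.15],"dr":[0,0,0]},{"grip":0.68,"xyz":[-0.13,0,-0.15],"dr":[0,0,0]}]'
python3 -c "
from h import *
s=ctrl.read_camera('scene'); save('s15',s,(180,150,360,300),4)
t=ctrl.read_camera('top'); save('t15',t,(165,130,345,285),4)
w=ctrl.read_camera('wrist'); save('w15',w,None,1.42)
to([.5276,-.0105,.145],-18)"
```

```text
time: 26.77
eef_pos: [0.4832, 0.0157, 0.2988]
tcp_rot: [0.988, -0.156, 0.001, 0.0]
contact_force: [0.3, -0.7, 0.1]
opening: 0.317
xyz [0.0498 0.011  0.1532] dr [ 0.0001 -0.0001 -0.0004] F [ 0.4  0.4 -0.1] T [-0.045  0.038 -0.037] open 0.317 t 26.92
```

View pics/s15.png

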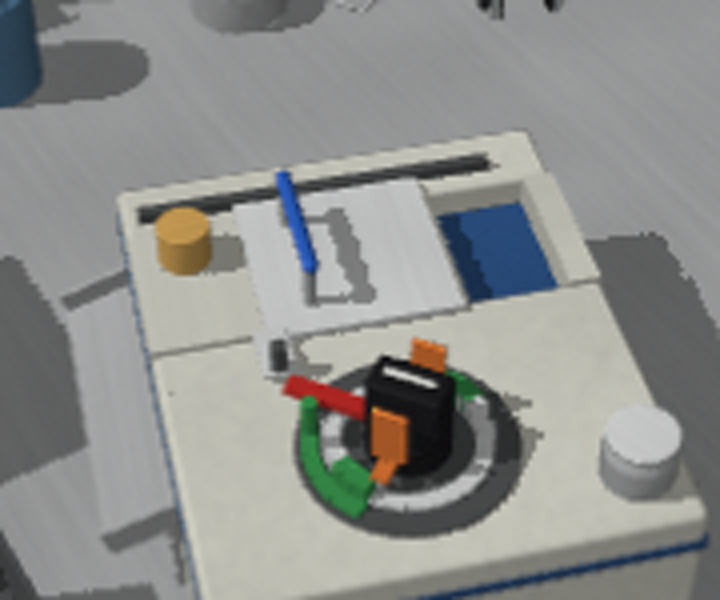

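View pics/w15.png

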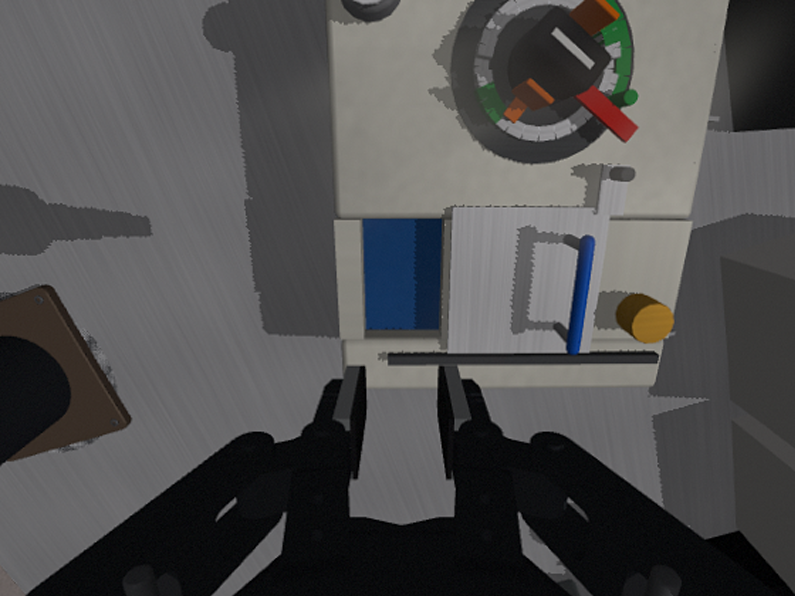

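View pics/t15.png

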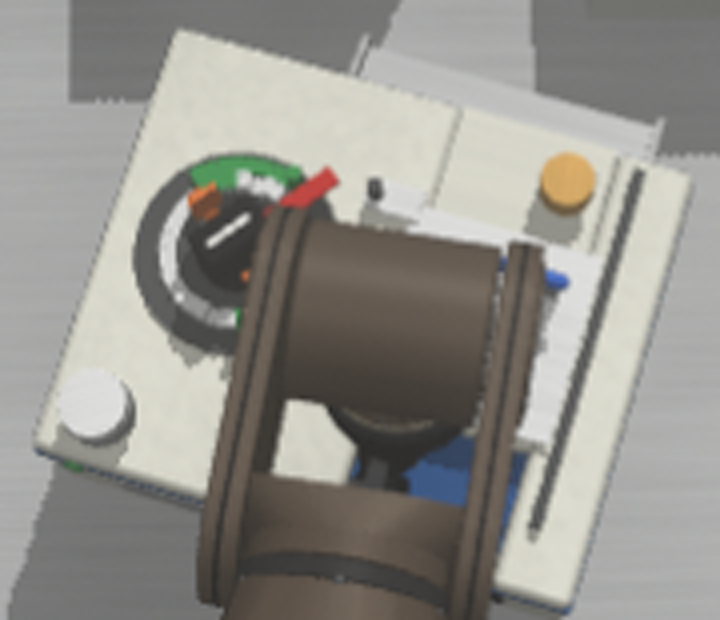

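```bash
python3 - <<'E'
from h import *
st=ctrl.get_state(); f=lambda u,z:onz("wrist",np.array(u)/1.42,z,st)[:,:2]
c=f([(588,236),(573,354)],.158).mean(0);v=c-[.5276,-.0105];print("handle",c,"travel",v@[.951,-.309],"lat",v@[.309,.951])
z=lambda p:np.array(p)/4+[165,130]
a=onz("top",z([(530,407),(567,283)]),.155)[:,:2];print("travel top",(a[1]-a[0])@[.951,-.309])
b=f([(556,30),(591,66)],.172);d=b[1]-b[0];print("dial",np.arctan2(d[1],d[0])+np.pi/2+np.radians(18))
t=f([(534,81),(598,18)],.172);print("tabs mid",t,np.linalg.norm(t[1]-t[0]))
E
```

```text
handle [ 0.5999601  -0.03342154] travel 0.07589721211119796 lat 0.0005608845176142373
travel top 0.07737901614030908
dial 0.8861572271569295
tabs mid [[0.59434084 0.11196659]
 [0.63647359 0.13313875]] 0.04715324949449769
```

```bash
python3 - <<'E'
from h import *
a=rd("pics/s9.png"); b=rd("pics/s15.png")[:,80:]
A=a[330:540,200:460].astype(int);B=b[330:540,200:460].astype(int)
print("dial region diff",np.abs(A-B).mean(), (np.abs(A-B).max(2)>60).mean())
print(blobs(a,"red")[0][:1],blobs(b,"red")[0][:1]); print(blobs(a[330:],"orange")[0],blobs(b[330:],"orange")[0])
st=ctrl.get_state();print(st["time"],st["contact_force"],abs(st["dq"]).max())
E
```

```text
dial region diff 10.25956043956044 0.030183150183150185
[(np.int32(1579), array([248.3, 396.7]), array([205, 376,  81,  45], dtype=int32))] [(np.int32(1597), array([247.9, 396.5]), array([205, 376,  81,  45], dtype=int32))]
[(np.int32(897), array([347.6,  24.9]), array([329,   8,  37,  35], dtype=int32)), (np.int32(39), array([232.,  68.]), array([220,  64,  21,  13], dtype=int32)), (np.int32(2277), array([308. , 112.7]), array([291,  76,  38,  78], dtype=int32))] [(np.int32(822), array([348.4,  25.7]), array([330,  10,  35,  33], dtype=int32)), (np.int32(39), array([231.7,  67.7]), array([220,  64,  20,  12], dtype=int32)), (np.int32(2247), array([307.9, 112.8]), array([291,  76,  38,  78], dtype=int32))]
26.9167 [ 0.38086041  0.39773094 -0.14558714] 0.005105407659233115
```

The dial hasn't moved since release, the shutter is at its stop and the robot is clear, so I'm handing in.

```bash
python3 -c "
from plant import ctrl
print(ctrl.sign_off())"
```

```text
the job is handed in; nothing more can be done
None
```

The slicer is open for loading, and I handed the job in at about 27 s.

- **Dial:** I pinched both tabs and turned the dial counterclockwise to its cushioned stop at about 1.00 rad. The torque rose by roughly 0.11–0.12 N m there, then I let the tabs out. The tabs then measured 60 mm apart, so they had dropped into the notch. The dial settled back slightly, to about 0.955 rad. Its pixel positions in the scene camera stayed the same from then until hand-in.
- **Shutter:** I slid it by the blue handle until it stopped moving at the end stop, with about 13 N of push, then eased off and let go. Measured travel was 76–77 mm, which fits a start of up to 6 mm and an end at 80 mm.
- **Surroundings:** The weight and the steel tin look unmoved in the before and after pictures. At the end the arm was clear and touching nothing.

One check disagreed: a last rough reading from the wrist camera gave the dial at 0.886 rad and the tabs 47 mm apart. The dial was at the picture's edge and I picked the points roughly. I trusted the steady scene-camera view and the earlier close-up instead.

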